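# Start the optical reader and hold the sample board out over it

## Task

Wake the optical reader by pressing its keys fully down one at a time, blue, then yellow, then green. Then slide the grey sample board straight out along its rack by its black grip, without lifting it off, until the red line across it lies over the rack's outer edge; that far out it would tip, so finish while still holding it there, level and still, for the reading. Leave the bottle, the beaker and the jar where they stand.

Things in the scene. Friction and masses are not known exactly. Their poses are not given: they have to be found in the camera images.
- rack: low white sample rack with blue side lips, fixed, 300 long x 160 wide, its flat top 90 mm above the bench. Origin on the bench under the middle of its outer edge; x points outward (the way the board slides out), z up. Two lips along the sides, 8 mm high, guide the board with 3 mm of play each side; both ends are open
- rack_edge (a point): middle of the rack's outer edge, on its top face (90 mm above the bench); axes as the rack
- board: loose grey sample board lying on the rack between the lips, 320 long (x) x 130 wide (y) x 12 mm thick, 0.3 to 0.6 kg. Origin at the centre of its underside; x points outward along its length. At the start its outer end stands 20 to 70 mm out past the rack's edge; once more than about 145 mm of it is out it tips over the edge unless held
- board_grip (a point): centre of the upper part of the black upright grip fin on the board, the point to grasp: the fin is 18 mm thick along the board's x, 80 mm wide along y, and its top is 53 mm above the board's underside; this point is 37 mm above the underside (25 mm above the board's upper face, 16 mm below the fin's top), 100 mm outward of the board's origin; axes as the board
- board_mark (a point): middle of the red line, 5 mm wide, that runs across the board's upper face, 30 mm inward of the board's origin (130 mm inward of the grip); axes as the board. It must come over the rack's outer edge
- reader: white optical reader, fixed, 100 x 130 x 45 mm high, with a green window on top, standing on the bench in front of the rack's outer edge; the board passes 45 mm above it. Origin at the centre of its underside
- panel: grey key box of the reader, fixed, 180 (x) x 85 (y) x 35 mm high, origin at the centre of its underside; three round keys in a row along x, 50 mm apart, in any order of colours
- key_blue_top (a point): centre of the top of the blue key, a spring push button of 28 mm diameter on the key box, pressed straight down
- key_blue (a joint): travel of the blue key in m: 0 up, 0.006 fully down (about 5 N); springs back
- key_yellow_top (a point): centre of the top of the yellow key, a spring push button of 28 mm diameter on the key box, pressed straight down
- key_yellow (a joint): travel of the yellow key in m: 0 up, 0.006 fully down (about 5 N); springs back
- key_green_top (a point): centre of the top of the green key, a spring push button of 28 mm diameter on the key box, pressed straight down
- key_green (a joint): travel of the green key in m: 0 up, 0.006 fully down (about 5 N); springs back
- amber_bottle_mid (a point): amber bottle, 52 mm diameter, 100 mm high, loose, standing on the bench; point at mid height
- beaker_mid (a point): open glass beaker, 56 mm diameter, 70 mm high, loose, standing on the bench; point at mid height
- clear_jar_mid (a point): clear jar with a blue cap, 52 mm diameter, 70 mm high, loose, standing on the bench; point at mid height
Things that resemble listed ones, but are neither listed nor needed, are in the scene too. Leave any pink look-alike of the reader alone.

How it is judged:
On the way, in this order (a step that is already met when the one before it is completed fails the run):
1. blue key pressed down, alone (value of joint key_blue above 0.004 m and value of joint each of key_yellow, key_green below 0.002 m), for 0.03 s.
2. yellow key pressed down, alone (value of joint key_yellow above 0.004 m and value of joint each of key_blue, key_green below 0.002 m), for 0.03 s.
3. green key pressed down, alone (value of joint key_green above 0.004 m and value of joint each of key_blue, key_yellow below 0.002 m), for 0.03 s.
4. board slid out to its red line, level and held (x of board_mark in the frame of rack_edge between -0.008 and 0.008 m and z of board_mark in the frame of rack_edge below 0.02 m and angle between the x axis of board and the x axis of rack, either way round below 0.08 rad and angle between board's own z axis and vertical below 0.05 rad and contact force between the fingers and board above 0.5 N), for 0.2 s.
At the end, for the whole second after the job is handed in: Red line within 8 mm of the rack's outer edge; board along the rack (0.08 rad), level (0.05 rad), still, lifted under 8 mm, held by the fingers (over 0.5 N), clear of the reader; keys up again; bottle, beaker and jar within 25 mm of their places (all of step 4 and contact force between board and reader below 0.3 N and linear speed of board below 0.02 m/s and value of joint each of key_blue, key_yellow, key_green below 0.002 m and distance of each of amber_bottle_mid, beaker_mid, clear_jar_mid from where it was at the start of the episode below 0.025 m); the arm keeps its last pose, push and grip.
It fails at once if two keys pressed at once (value of joint each of key_blue, key_yellow above 0.003 m or value of joint each of key_yellow, key_green above 0.003 m or value of joint each of key_blue, key_green above 0.003 m).
It fails at once if board tipped by more than 0.15 rad (angle between board's own z axis and vertical above 0.15 rad).
It fails at once if board lifted off the rack by more than 25 mm (z of board in the frame of rack_edge above 0.025 m).
It fails at once if bottle, beaker or jar moved by more than 25 mm (distance of any of amber_bottle_mid, beaker_mid, clear_jar_mid from where it was at the start of the episode above 0.025 m).
It also fails if it takes over 56 s, if anything falls off the work surface, if the arm or the gripper's body presses on something with over 40 N, if the wrist force passes 120 N, or if a joint passes its speed limit or range.

## Robot

A 7-joint arm with a two-finger parallel gripper is mounted at the origin on the work surface. World frame = base frame: x ahead of the robot, y to its left, z up, the work surface at z = 0. Lengths are in m, angles in rad, forces in N, time in s.
With the tool pointing down it reaches from about 0.4 to 0.875 m from the base axis. Payload 19.3 kg.
Tool frame: the origin (TCP) lies on the centre line of the jaws, within the pads' length; the fingertips stand 11 mm ahead of it and the grasp point (between the pads) lies 8 mm behind it; y points along the fingers, x is the direction in which the jaws open and shut, and the axes are right-handed (so a half turn about y gives the same grasp; the last joint's range is limited). The gripper opens to 85 mm and grips with 20 to 120 N. Pads are 22 mm wide; open, the fingers measure 114 mm over their backs; the gripper's body (76 mm by 85 mm) begins 54 mm behind the grasp point. The pads swing forward as they close: fully open they stand 13 mm farther back than shut.
Start: joints at [-0.07, 0.521, -0.036, 1.599, 0.021, 1.021, -0.113], TCP at [0.625, -0, 0.242] pointing down, gripper open.
Joint ranges: [-2.91, 2.91], [-0.3, 2.13], [-1.5, 1.42], [0.17, 2.43], [-1.26, 4.41], [0.16, 1.93], [-2.52, 2.52]. Speed limits (rad/s): [1.89, 1.89, 2.39, 2.39, 3.01, 3.01, 3.01].

## Interface

Orientations are given as [roll, pitch, yaw] about the fixed x, y, z axes, in that order (R = Rz(yaw) Ry(pitch) Rx(roll)).
In Python, from workcell import monitor, cams, bot gives the robot as it stands.
- The arm moves only by the tool send_rows, never from a script. Its argument "series" is text: rows parted by semicolons, each of 7 numbers parted by spaces: the turn, a rotation vector about the tool's x, y, z in rad, then the shift along the tool's x, y, z in mm, then the opening, from 0 (shut) to 1 (fully open). In form: ax ay az tx ty tz claw; .... A call has 1 to 20 rows; each row is the pose to reach, as a shift and turn from the pose commanded when the call began, along the tool's axes at that moment; what a row does not reach only later rows make up. A row lasts 1/12 s, in which the tool goes at most 41.7 mm and 7.16 degrees, less where a joint would pass 70% of its speed; a pose out of reach is approached as far as the arm can. A call with a gripper value outside its range is refused whole. The fingers move at their own pace and stop on an object; "force" is the grip in N (left out, the last holds). Time passes only in rows, so rows that repeat a pose let the fingers close. It gives the time, the measured TCP pose, the force and the opening at its end, in the units of the state.
- monitor.observe(): the state, without advancing time (a new reading comes with each control period).
- cams.grab_frame(name): name is "scene" or "side" or "wrist"; returns the picture (384x512x3 uint8, red, green, blue); there is no depth.
- cams.get_calibration(name): a dict with "mtx" (3x3 intrinsics, pixels), "k1" (the pictures are not rectified: a ray, as slopes to the right and down, at radius r is drawn at 1 + k1 r^2 times it, then the intrinsics apply), "origin" and "attitude" of the camera in the world. Camera axes: x right, y down, z forward; pixel columns grow to the right and rows downward; lengths in m; the calibration is good to about 2 mm. A picture is of the moment at which its call begins: read the wrist's pose just before it. get_calibration takes no time and is no camera call; for the wrist camera it gives the pose at the moment of the call.
- bot.job_done(): hands the job in, once; it reports no verdict.
The state is a dict: "clock": time; "qpos": joint angles; "qd": joint speeds; "joint_efforts": joint torques, N m; "position": TCP position; "tool_rot": TCP orientation; "force": force on the tool from outside, world axes, zero at the start; "moment": the same for the moment, N m; "grip_width": finger opening in m.
Only numpy, scipy, OpenCV 4.12 (cv2) and the standard library are available. Lean on these libraries where they do the work, as an engineer would, in place of code of your own. Each camera call takes 0.05 s, during which the arm holds its last target.

## Working session

There is one attempt and no reset: what is moved stays moved. The work goes in short steps, Python scripts to look and compute and a tool call to move; the robot and the scene stay as the last step left them, time stands still between calls to the robot, and variables do not carry over. Pictures are saved under pics/ and viewed, and the job is handed in when it is done.

Besides the shell and the picture viewer there is one more tool, called after ">>>" as name(argument=value, ...) on one line, values as JSON. send_rows: Moves the arm, as the interface text tells. Its arguments: {"type":"object","properties":{"series":{"type":"string"},"force":{"type":"number"}},"required":["series"]}

```bash
ls; mkdir -p pics
python3 - <<'E'
from workcell import monitor, cams, bot
import cv2
s=monitor.observe();print(s)
for n in ["scene","side","wrist"]:
    c=cams.get_calibration(n);print(n,c)
    cv2.imwrite(f"pics/{n}0.png",cams.grab_frame(n)[:,:,::-1])
E
```

```text
pics
{'clock': 0.0, 'qpos': array([-0.07020056,  0.52200338, -0.03631976,  1.59997018,  0.02121912,
        1.02108755, -0.11283275]), 'qd': array([-0.00064946, -0.00089707, -0.00066543, -0.00028641,  0.00018636,
       -0.00027577,  0.00087599]), 'joint_efforts': array([-4.24098413e-03, -9.27110124e+01,  1.97758444e+00, -3.69928443e+01,
        1.76317629e-02,  8.19846697e-03, -6.58496788e-05]), 'position': array([ 6.24697512e-01, -4.33566381e-05,  2.41745985e-01]), 'tool_rot': array([-1.57089237e+00,  1.07870876e-03, -3.95372792e-05]), 'force': array([ 0.40576301, -0.74959026, -0.42837654]), 'moment': array([-0.03542539, -0.01739875,  0.01526734]), 'grip_width': 0.08520538784426242}
scene {'mtx': array([[378.02646676,   0.        , 254.04584898],
       [  0.        , 378.02646676, 185.18605785],
       [  0.        ,   0.        ,   1.        ]]), 'k1': 0.019618527814104558, 'origin': array([1.01138065, 0.09361388, 0.73144546]), 'attitude': array([-2.49102987,  0.0132016 ,  1.91313822])}
side {'mtx': array([[432.51521099,   0.        , 256.81048381],
       [  0.        , 432.51521099, 184.87474198],
       [  0.        ,   0.        ,   1.        ]]), 'k1': -0.16582245812464938, 'origin': array([ 0.13346984, -0.72362962,  0.62156871]), 'attitude': array([-2.16696395,  0.00958779, -0.57446028])}
wrist {'mtx': array([[269.72682398,   0.        , 254.45132786],
       [  0.        , 269.72682398, 190.90110901],
       [  0.        ,   0.        ,   1.        ]]), 'k1': -0.05882377420869272, 'origin': array([0.62565846, 0.08347455, 0.37385787]), 'attitude': array([ 2.80934971e+00,  1.20121817e-04, -7.86571019e-04])}
```

View pics/scene0.png

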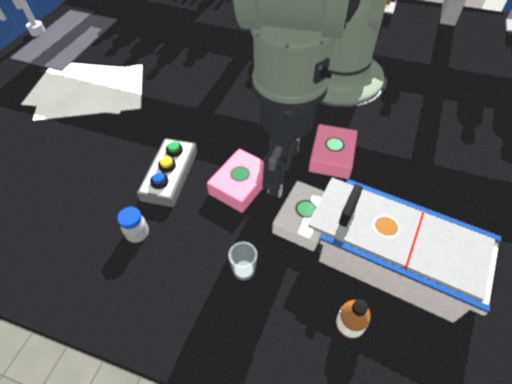

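View pics/side0.png

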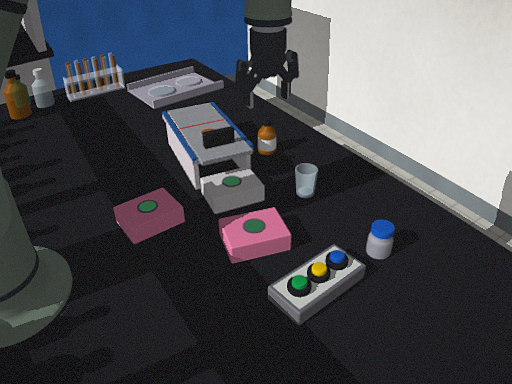

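View pics/wrist0.png

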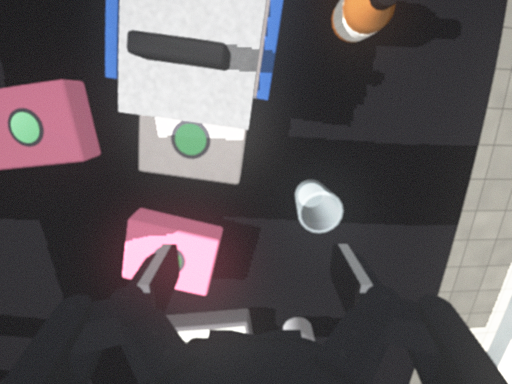

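The rack runs off along +y with the board's grip at its near end. The keys are at negative y, with green closest to the robot, then yellow, then blue. The bottle, beaker and jar are on the far side in +x. Next I'll measure these.

```bash
cat > h.py <<'E'
import numpy as np, cv2
from scipy.spatial.transform import Rotation as R
def ray(c,uv):
    K=c["mtx"]; uv=np.atleast_2d(uv).astype(float)
    d=np.c_[(uv[:,0]-K[0,2])/K[0,0],(uv[:,1]-K[1,2])/K[1,1]]
    u=d.copy()
    for _ in range(20): u=d/(1+c["k1"]*(u**2).sum(1,keepdims=True))
    v=np.c_[u,np.ones(len(u))]
    return c["origin"],v@R.from_euler("xyz",c["attitude"]).as_matrix().T
def plane(c,uv,z):
    o,v=ray(c,uv); return o+v*((z-o[2])/v[:,2:3])
def tri(cs,uvs):
    A=np.zeros((3,3));b=np.zeros(3);L=[]
    for c,uv in zip(cs,uvs):
        o,v=ray(c,uv);v=v[0]/np.linalg.norm(v[0]);P=np.eye(3)-np.outer(v,v);A+=P;b+=P@o;L.append((P,o))
    x=np.linalg.solve(A,b);return x,[np.linalg.norm(P@(x-o)) for P,o in L]
def blobs(im,lo,hi,mn=25):
    h=cv2.cvtColor(im,cv2.COLOR_RGB2HSV);m=cv2.inRange(h,np.array(lo),np.array(hi))
    n,l,st,ce=cv2.connectedComponentsWithStats(m)
    return [(ce[i].round(1),st[i].tolist()) for i in range(1,n) if st[i,4]>=mn],m
COL=dict(blue=((105,150,60),(125,255,255)),yellow=((20,150,100),(33,255,255)),green=((50,120,60),(85,255,255)),red=((0,130,100),(8,255,255)),red2=((172,130,100),(180,255,255)),amber=((8,150,60),(18,255,255)))
E
python3 - <<'E'
import cv2
from h import *
for n in ["scene","side","wrist"]:
    im=cv2.imread(f"pics/{n}0.png")[:,:,::-1].copy()
    for k,(lo,hi) in COL.items():
        print(n,k,[(b[0].tolist(),b[1]) for b in blobs(im,lo,hi)[0]])
a=[cv2.resize(cv2.imread("pics/scene0.png")[130:220,120:270],None,fx=4,fy=4,interpolation=2),]
cv2.imwrite("pics/sk.png",a[0])
cv2.imwrite("pics/sr.png",cv2.resize(cv2.imread("pics/scene0.png")[170:320,310:510],None,fx=4,fy=4,interpolation=2))
E
```

```text
scene blue [([10.9, 22.5], [0, 0, 27, 49, 600]), ([42.2, 6.4], [27, 0, 36, 19, 288]), ([508.1, 5.6], [504, 0, 8, 11, 41]), ([158.2, 177.9], [152, 173, 13, 11, 113]), ([427.7, 210.2], [347, 179, 154, 63, 596]), ([128.9, 216.6], [117, 206, 25, 22, 412]), ([407.3, 273.4], [321, 235, 169, 77, 961])]
scene yellow [([166.0, 162.9], [160, 156, 13, 12, 78])]
scene green [([173.2, 147.2], [168, 143, 12, 10, 93])]
scene red [([413.8, 241.1], [404, 213, 20, 55, 89])]
scene red2 []
scene amber [([354.8, 315.1], [342, 299, 29, 31, 342])]
side blue [([144.3, 32.8], [37, 0, 211, 89, 13365]), ([232.1, 124.2], [210, 102, 43, 45, 197]), ([179.0, 135.6], [161, 111, 35, 50, 246]), ([382.3, 228.5], [370, 219, 25, 20, 389]), ([336.8, 256.5], [329, 250, 16, 14, 161])]
side yellow [([318.4, 268.8], [311, 262, 16, 15, 175])]
side green [([231.2, 180.6], [224, 177, 15, 8, 97]), ([147.3, 205.5], [140, 201, 16, 10, 128]), ([253.7, 225.2], [246, 220, 17, 11, 148]), ([299.1, 282.1], [292, 275, 15, 15, 183])]
side red [([194.0, 125.2], [179, 122, 32, 9, 33])]
side red2 []
side amber [([112.6, 60.2], [111, 55, 5, 12, 28]), ([13.3, 102.7], [3, 77, 29, 43, 414]), ([99.0, 81.8], [97, 78, 5, 8, 25]), ([266.0, 132.6], [258, 126, 18, 14, 200]), ([265.5, 152.2], [258, 149, 17, 6, 47])]
wrist blue [([109.3, 24.7], [105, 0, 12, 49, 181])]
wrist yellow []
wrist green []
wrist red []
wrist red2 []
wrist amber [([358.7, 11.9], [344, 0, 33, 27, 575]), ([391.1, 12.1], [387, 5, 8, 17, 37])]
```

View pics/sk.png

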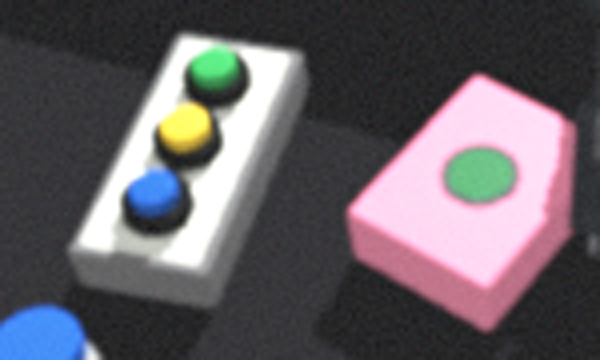

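View pics/sr.png

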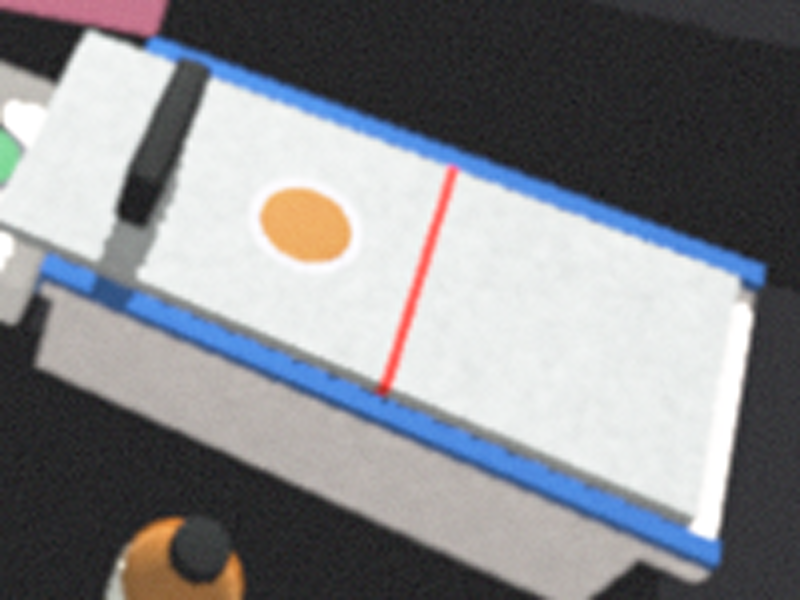

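Run:
```python
from h import *
from workcell import cams
np.set_printoptions(precision=4,suppress=True)
S=cams.get_calibration("scene");D=cams.get_calibration("side")
for n,a,b in [("blue",(158.2,177.9),(336.8,256.5)),("yellow",(166,162.9),(318.4,268.8)),("green",(173.2,147.2),(299.1,282.1)),("jarcap",(128.9,216.6),(382.3,228.5)),("bottle",(354.8,315),(266,137)),("redline",(414.6,240.2),(201,125))]:
    print(n,tri([S,D],[a,b]))
q=lambda p:(p[0]/4+310,p[1]/4+170)
print("key at z .046",plane(S,[(158.2,177.9),(166,162.9),(173.2,147.2)],.044)[:, :2],plane(D,[(336.8,256.5),(318.4,268.8),(299.1,282.1)],.044)[:, :2])
L=plane(S,[q((45,258)),q((150,40)),q((765,268)),q((718,550))],.098);print("lips",L)
print(np.linalg.norm(L[2]-L[1]),np.linalg.norm(L[3]-L[0]),np.linalg.norm(L[1]-L[0]))
print("red",plane(S,[q((454,172)),q((384,388))],.102))
print("board corners",plane(S,[q((92,30)),q((0,222)),q((742,285))],.102))
print("fin top",plane(S,[q((178,62)),q((210,70)),q((150,188)),q((122,180))],.143))
print("pad",S["origin"])
```

```text
blue (array([ 0.5795, -0.3036,  0.0524]), [np.float64(6.50917914739369e-05), np.float64(6.50917914739516e-05)])
yellow (array([ 0.5314, -0.3085,  0.0507]), [np.float64(0.0006994539687601479), np.float64(0.0006994539687601302)])
green (array([ 0.481 , -0.3153,  0.0515]), [np.float64(0.00031803866989246586), np.float64(0.00031803866989228735)])
jarcap (array([ 0.6997, -0.3043,  0.0654]), [np.float64(8.881041716853995e-05), np.float64(8.881041716848351e-05)])
bottle (array([0.741 , 0.1785, 0.0476]), [np.float64(0.0007408185264559817), np.float64(0.0007408185264557365)])
redline (array([0.5811, 0.2543, 0.0972]), [np.float64(0.0023942203916972704), np.float64(0.0023942203916972674)])
key at z .046 [[ 0.5742 -0.3086]
 [ 0.5272 -0.3129]
 [ 0.4754 -0.32  ]] [[ 0.586  -0.2974]
 [ 0.5356 -0.303 ]
 [ 0.4854 -0.3096]]
lips [[0.6296 0.0849 0.098 ]
 [0.4825 0.1063 0.098 ]
 [0.5238 0.4028 0.098 ]
 [0.6731 0.38   0.098 ]]
0.2994101907035747 0.2982879552911055 0.14866909844349385
red [[0.519  0.262  0.102 ]
 [0.647  0.2422 0.102 ]]
board corners [[0.4891 0.0761 0.102 ]
 [0.6197 0.0599 0.102 ]
 [0.5399 0.3908 0.102 ]]
fin top [[0.5291 0.1208 0.143 ]
 [0.5289 0.1362 0.143 ]
 [0.6052 0.1221 0.143 ]
 [0.6051 0.1092 0.143 ]]
pad [1.0114 0.0936 0.7314]
```

>>> send_rows(series="0 0 0 -11 20 -70 0;0 0 0 -22 45 -140 0;0 0 0 -34 70 -210 0;0 0 0 -45 100 -280 0;0 0 0 -45 110 -304 0;0 0 0 -45 110 -304 0;0 0 0 -45 110 -304 0;0 0 0 -45 110 -304 0;0 0 0 -45 110 -304 0;0 0 0 -45 110 -304 0;0 0 0 -45 110 -304 0;0 0 0 -45 110 -304 0")

```text
clock: 1.15
position: [0.5806, -0.3027, 0.1326]
tool_rot: [-1.57, -0.001, 0.002]
force: [0.1, -0.1, -0.2]
grip_width: 0.0
```

Run:
```python
from workcell import monitor, cams
import cv2,numpy as np
np.set_printoptions(precision=4,suppress=True)
s=monitor.observe();print(s["clock"],s["position"],s["tool_rot"],s["force"],s["grip_width"])
a=[cams.grab_frame(n)[:,:,::-1] for n in ("scene","side")]
cv2.imwrite("pics/k1.png",np.hstack([cv2.resize(a[0][100:250,90:240],None,fx=2.6,fy=2.6),cv2.resize(a[1][180:330,250:400],None,fx=2.6,fy=2.6)]))
```

```text
1.15 [ 0.5806 -0.3027  0.1326] [-1.5703 -0.0005  0.0015] [ 0.1336 -0.0564 -0.2481] 4.9652365446892825e-05
```

View pics/k1.png

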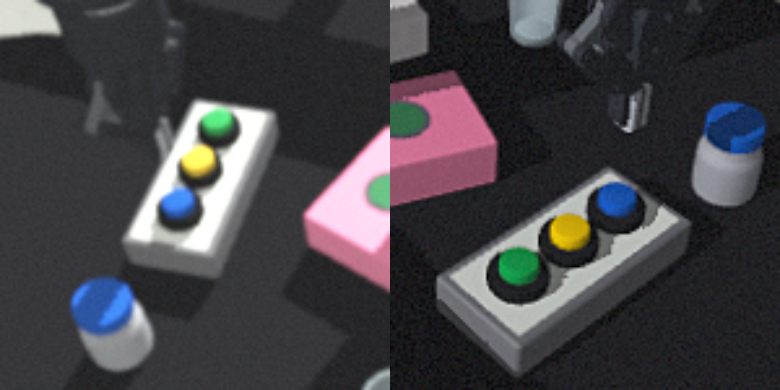

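```bash
cat >> h.py <<'E'
def proj(c,P):
    p=(np.atleast_2d(P)-c["origin"])@R.from_euler("xyz",c["attitude"]).as_matrix()
    u=p[:,:2]/p[:,2:]; u=u*(1+c["k1"]*(u**2).sum(1,keepdims=True))
    return u*[c["mtx"][0,0],c["mtx"][1,1]]+c["mtx"][:2,2]
E
python3 - <<'E'
from workcell import monitor, cams
from h import *
s=monitor.observe();t=s["position"]+[0,0,-.011]
for n in("scene","side"):
    print(n,proj(cams.get_calibration(n),[t,[.5795,-.3036,.053]]))
a=cams.grab_frame("scene")[:,:,::-1]
cv2.imwrite("pics/k2.png",cv2.resize(a[60:220,90:290],None,fx=4,fy=3.75))
E
```

```text
scene [[151.34790839 158.34067212]
 [158.17188795 177.72222406]]
side [[340.88674085 227.92099954]
 [336.86409142 256.26986694]]
```

View pics/k2.png

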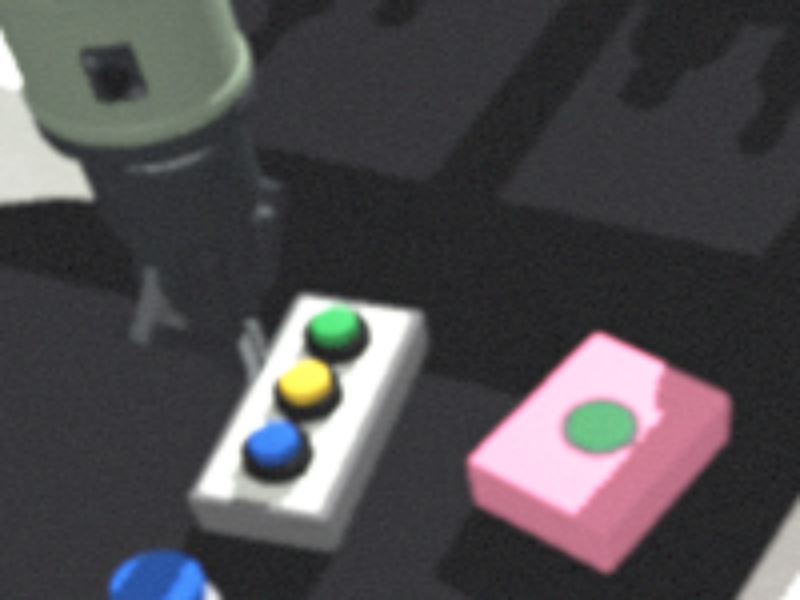

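The shut fingertips are at scene (151,158), where the projection put them, and above the blue key. Now I'll descend.

>>> send_rows(series="0 0 0 -1 30 -1 0;0 0 0 -1 58 -1 0;0 0 0 -1 62 -1 0;0 0 0 -1 65 -1 0;0 0 0 -1 68 -1 0;0 0 0 -1 70 -1 0;0 0 0 -1 70 -1 0;0 0 0 -1 70 -1 0")

```text
clock: 1.97
position: [0.5795, -0.305, 0.0634]
tool_rot: [-1.571, -0.001, 0.0]
force: [-0.3, 3.2, 4.4]
grip_width: -0.0001
```

>>> send_rows(series="0 0 0 0 1.5 0 0;0 0 0 0 1.5 0 0;0 0 0 0 1.5 0 0")

```text
clock: 2.22
position: [0.5796, -0.3051, 0.0626]
tool_rot: [-1.571, -0.002, -0.0]
force: [-5.7, 5.1, 19.1]
grip_width: -0.0002
```

>>> send_rows(series="0 0 0 0 1.5 0 0;0 0 0 0 1.5 0 0;0 0 0 0 1.5 0 0")

```text
clock: 2.47
position: [0.5798, -0.3051, 0.0622]
tool_rot: [-1.571, -0.002, -0.0]
force: [-11.6, 9.0, 38.0]
grip_width: -0.0002
```

Run:
```python
from workcell import monitor, cams
from h import *
a=[cams.grab_frame(n)[:,:,::-1] for n in("scene","side")]
cv2.imwrite("pics/k3.png",np.hstack([cv2.resize(a[0][130:210,120:200],None,fx=5,fy=5),cv2.resize(a[1][220:300,280:360],None,fx=5,fy=5)]))
print(monitor.observe()["force"])
```

```text
[-11.25312261   8.65699269  38.54446811]
```

View pics/k3.png

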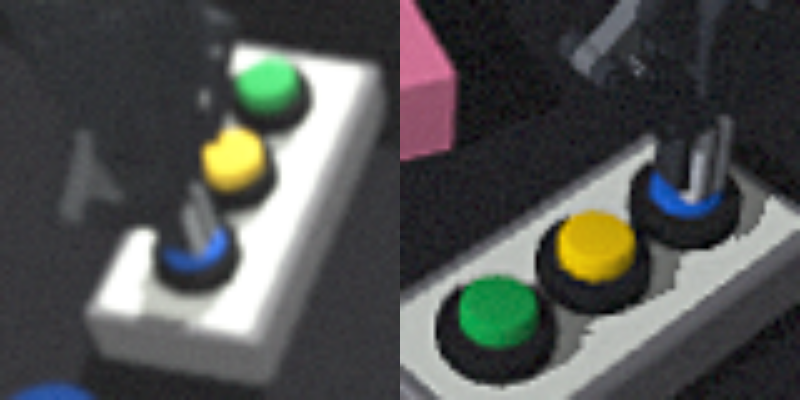

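The blue key is fully down, flush in its collar, with the finger centred on it. Yellow is next.

>>> send_rows(series="0 0 0 0 -25 0 0;0 0 0 0 -25 0 0;0 0 0 -24 -25 -2 0;0 0 0 -48 -25 -4 0;0 0 0 -48 -25 -4 0;0 0 0 -48 -25 -4 0;0 0 0 -48 -15 -4 0;0 0 0 -48 -10 -4 0;0 0 0 -48 -5 -4 0;0 0 0 -48 -2 -4 0;0 0 0 -48 -1 -4 0;0 0 0 -48 -1 -4 0;0 0 0 -48 -1 -4 0;0 0 0 -48 -1 -4 0")

```text
clock: 3.73
position: [0.5319, -0.3089, 0.0621]
tool_rot: [-1.571, -0.001, 0.0]
force: [-10.5, 7.0, 44.3]
grip_width: 0.0002
```

Run:
```python
from workcell import monitor, cams
from h import *
a=[cams.grab_frame(n)[:,:,::-1] for n in("scene","side")]
cv2.imwrite("pics/k4.png",np.hstack([cv2.resize(a[0][130:210,120:200],None,fx=5,fy=5),cv2.resize(a[1][220:300,280:360],None,fx=5,fy=5)]))
print(monitor.observe()["force"])
```

```text
[-9.61371149  7.60985285 43.66496279]
```

View pics/k4.png

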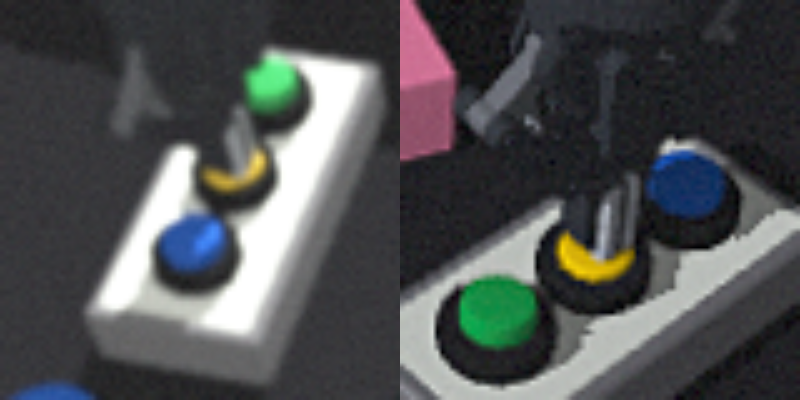

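Yellow is fully down and blue has sprung back up. Green is next.

>>> send_rows(series="0 0 0 0 -25 0 0;0 0 0 0 -25 0 0;0 0 0 -25 -25 -3 0;0 0 0 -50 -25 -6 0;0 0 0 -50 -25 -6 0;0 0 0 -50 -25 -6 0;0 0 0 -50 -15 -6 0;0 0 0 -50 -10 -6 0;0 0 0 -50 -5 -6 0;0 0 0 -50 -3 -6 0;0 0 0 -50 -1.5 -6 0;0 0 0 -50 -1.5 -6 0;0 0 0 -50 -1.5 -6 0;0 0 0 -50 -1.5 -6 0")

```text
clock: 5.0
position: [0.4817, -0.3146, 0.0625]
tool_rot: [-1.571, -0.001, 0.001]
force: [-3.6, 5.5, 23.4]
grip_width: 0.0002
```

Run:
```python
from workcell import monitor, cams
from h import *
a=[cams.grab_frame(n)[:,:,::-1] for n in("scene","side")]
cv2.imwrite("pics/k5.png",np.hstack([cv2.resize(a[0][130:210,120:200],None,fx=5,fy=5),cv2.resize(a[1][220:300,280:360],None,fx=5,fy=5)]))
print(monitor.observe()["force"])
```

```text
[-3.5494285   5.44082695 23.66619094]
```

View pics/k5.png

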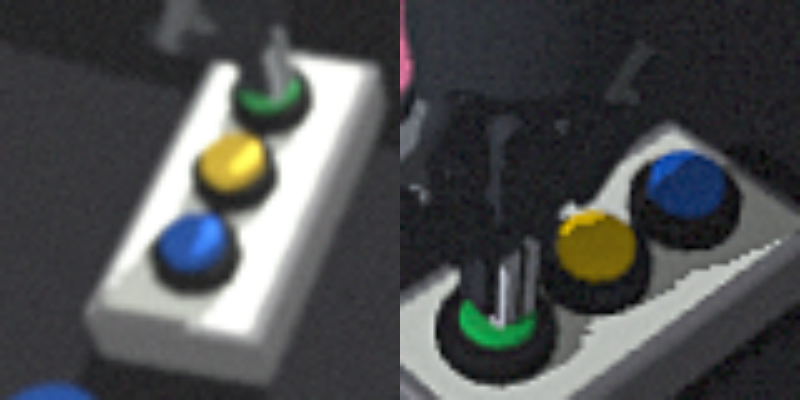

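Green is fully down and the other two are up. Now I'll rise, turn the jaws onto the board's axis and go over the fin.

>>> send_rows(series="0 0 0 0 -40 0 0;0 -0.1 0 0 -80 0 0.3;0 -0.21 0 5 -120 25 0.6;0 -0.32 0 11 -150 60 1;0 -0.43 0 18 -160 95 1;0 -0.54 0 25 -160 130 1;0 -0.65 0 32 -160 165 1;0 -0.76 0 39 -160 200 1;0 -0.87 0 46 -160 235 1;0 -0.98 0 53 -160 270 1;0 -1.09 0 60 -160 305 1;0 -1.20 0 67 -160 340 1;0 -1.31 0 74 -160 375 1;0 -1.428 0 80 -160 410 1;0 -1.428 0 84 -160 438 1;0 -1.428 0 84 -160 438 1;0 -1.428 0 84 -160 438 1;0 -1.428 0 84 -160 438 1;0 -1.428 0 84 -160 438 1;0 -1.428 0 84 -160 438 1")

```text
clock: 6.77
position: [0.5651, 0.1219, 0.2217]
tool_rot: [-1.571, 0.0, 1.426]
force: [-0.2, -0.3, -0.2]
grip_width: 0.0853
```

Run:
```python
from workcell import monitor, cams
from h import *
np.set_printoptions(precision=4,suppress=True)
s=monitor.observe();print(s["clock"],s["position"],s["tool_rot"],s["qpos"],s["force"])
print(R.from_euler("xyz",s["tool_rot"]).as_matrix())
print(cams.get_calibration("wrist"))
for n in("scene","side","wrist"): cv2.imwrite(f"pics/f_{n}.png",cams.grab_frame(n)[:,:,::-1])
```

```text
6.7667 [0.5651 0.1219 0.2217] [-1.5707  0.0005  1.4263] [ 0.0109  0.5017 -0.4574  1.7316  0.2609  0.9692  0.8798] [-0.2259 -0.281  -0.1603]
[[ 0.144  -0.0002 -0.9896]
 [ 0.9896 -0.0004  0.144 ]
 [-0.0005 -1.      0.0001]]
{'mtx': array([[269.7268,   0.    , 254.4513],
       [  0.    , 269.7268, 190.9011],
       [  0.    ,   0.    ,   1.    ]]), 'k1': -0.05882377420869272, 'origin': array([0.4828, 0.1336, 0.3538]), 'attitude': array([2.8092, 0.001 , 1.4256])}
```

View pics/f_wrist.png

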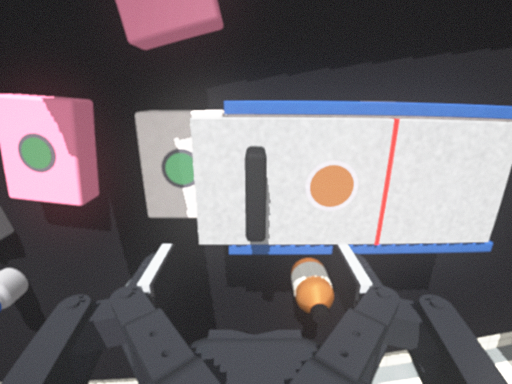

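View pics/f_scene.png

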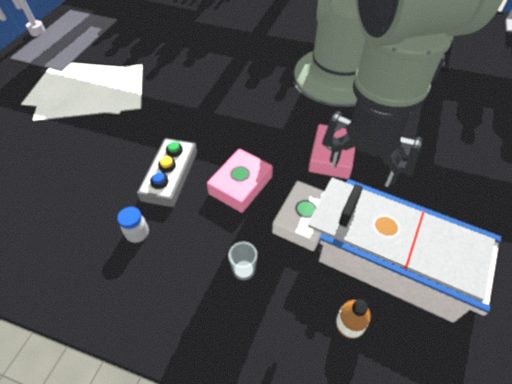

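View pics/f_side.png

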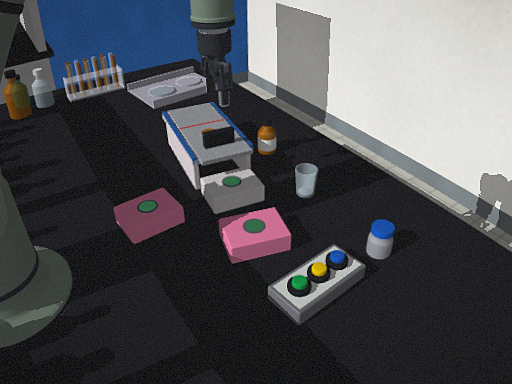

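Run:
```python
from workcell import monitor, cams
from h import *
np.set_printoptions(precision=4,suppress=True)
W=cams.get_calibration("wrist")
print("fin top",plane(W,[(246,150),(267,150),(246,241),(267,241)],.143))
print("fin top far edge?",plane(W,[(256,146)],.143))
red=plane(W,[(398,119),(378,244)],.102);print("red",red,red.mean(0))
L=plane(W,[(225,101),(229,254),(511,107),(491,244)],.098);print("lip",L)
im=cv2.imread("pics/f_wrist.png");cv2.imwrite("pics/fw.png",cv2.resize(im[85:265,180:300],None,fx=5,fy=3.3))
```

```text
fin top [[0.5202 0.1216 0.143 ]
 [0.5226 0.138  0.143 ]
 [0.6003 0.1091 0.143 ]
 [0.6029 0.1275 0.143 ]]
fin top far edge? [[0.5182 0.1299 0.143 ]]
red [[0.5185 0.2624 0.102 ]
 [0.6479 0.2442 0.102 ]] [0.5832 0.2533 0.102 ]
lip [[0.4811 0.107  0.098 ]
 [0.6387 0.0829 0.098 ]
 [0.5211 0.3783 0.098 ]
 [0.6725 0.3789 0.098 ]]
```

View pics/fw.png

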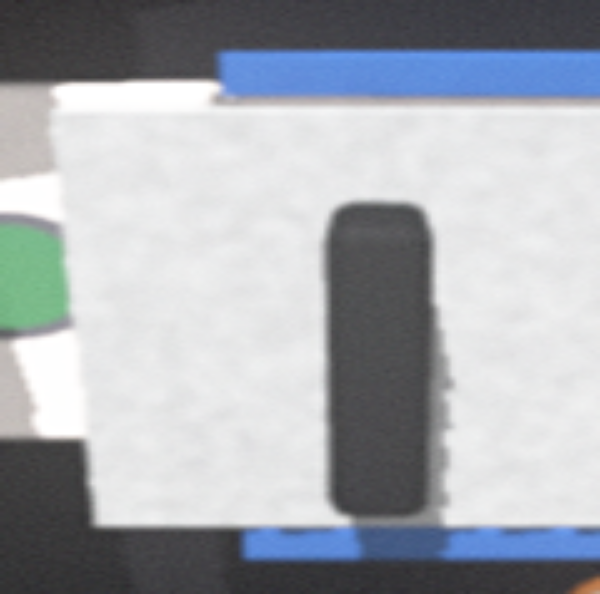

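The wrist view puts the red line's middle at (0.583, 0.253) and the rack edge at about (0.558, 0.095), which agrees with the scene view. That makes the travel about 159.5 mm. Next I'll descend around the fin.

>>> send_rows(series="0 0 0 1.5 40 1 1;0 0 0 1.5 75 1 1;0 0 0 1.5 92 1 1;0 0 0 1.5 102 1 1;0 0 0 1.5 102 1 1;0 0 0 1.5 102 1 1;0 0 0 1.5 102 1 1")

```text
clock: 7.5
position: [0.565, 0.1248, 0.1212]
tool_rot: [-1.573, -0.001, 1.428]
force: [0.6, 1.5, 1.0]
grip_width: 0.0856
```

>>> send_rows(series="0 0 0 0 0 0 0.4;0 0 0 0 0 0 0.3;0 0 0 0 0 0 0.2;0 0 0 0 0 0 0.1;0 0 0 0 0 0 0;0 0 0 0 0 0 0;0 0 0 0 0 0 0;0 0 0 0 0 0 0;0 0 0 0 0 0 0;0 0 0 0 0 0 0", force=40)

```text
clock: 8.33
position: [0.5643, 0.1244, 0.12]
tool_rot: [-1.571, 0.0, 1.428]
force: [-0.3, -1.7, 5.8]
grip_width: 0.0175
```

Run:
```python
from workcell import monitor, cams
from h import *
np.set_printoptions(precision=4,suppress=True)
s=monitor.observe();print(s["clock"],s["position"],s["tool_rot"],s["force"],s["moment"],s["grip_width"])
for n in("scene","side","wrist"): cv2.imwrite(f"pics/g_{n}.png",cams.grab_frame(n)[:,:,::-1])
```

```text
8.3333 [0.5643 0.1244 0.12  ] [-1.571   0.0002  1.4276] [-0.2629 -1.7009  5.8192] [-0.3331  0.3004  0.021 ] 0.01748009648053933
```

View pics/g_wrist.png

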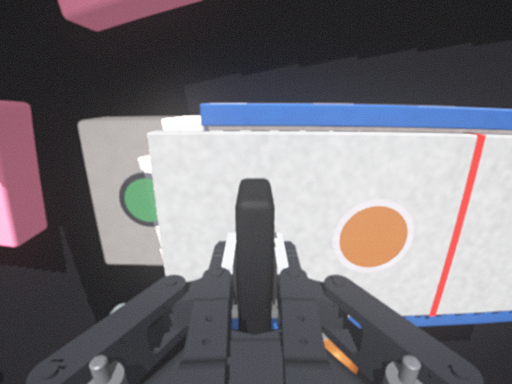

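View pics/g_scene.png

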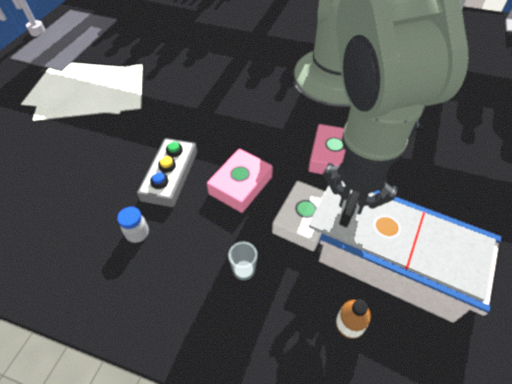

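The fin is gripped at 17.5 mm, centred. I'll slide the board 100 mm and check it.

>>> send_rows(series="0 0 0 -3 0 0 0;0 0 0 -8 0 0 0;0 0 0 -15 0 0 0;0 0 0 -22 0 0 0;0 0 0 -29 0 0 0;0 0 0 -36 0 0 0;0 0 0 -43 0 0 0;0 0 0 -50 0 0 0;0 0 0 -57 0 0 0;0 0 0 -64 0 0 0;0 0 0 -71 0 0 0;0 0 0 -78 0 0 0;0 0 0 -85 0 0 0;0 0 0 -92 0 0 0;0 0 0 -97 0 0 0;0 0 0 -100 0 0 0;0 0 0 -100 0 0 0;0 0 0 -100 0 0 0;0 0 0 -100 0 0 0")

```text
clock: 10.07
position: [0.5499, 0.0245, 0.1199]
tool_rot: [-1.571, 0.001, 1.427]
force: [-1.4, -3.0, 8.8]
grip_width: 0.0177
```

Run:
```python
from workcell import monitor, cams
from h import *
np.set_printoptions(precision=4,suppress=True)
s=monitor.observe();print(s["clock"],s["position"],s["tool_rot"],s["force"],s["moment"],s["grip_width"])
for n in("scene","side","wrist"): cv2.imwrite(f"pics/h_{n}.png",cams.grab_frame(n)[:,:,::-1])
cv2.imwrite("pics/hs.png",cv2.resize(cv2.imread("pics/h_scene.png")[170:320,260:460],None,fx=4,fy=4,interpolation=2))
```

```text
10.0667 [0.5499 0.0245 0.1199] [-1.5706  0.0015  1.4272] [-1.4344 -3.0039  8.7528] [-0.2283  0.1107  0.0466] 0.017709983622672818
```

View pics/h_wrist.png

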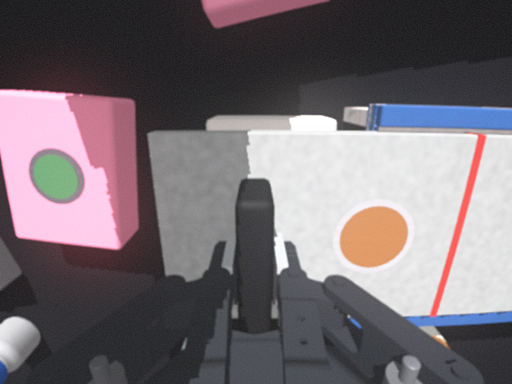

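View pics/hs.png

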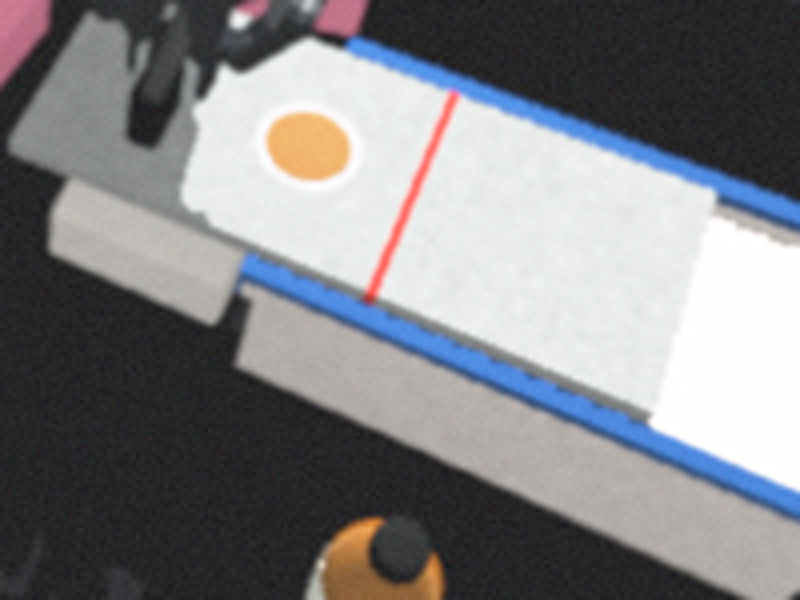

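Run:
```python
from workcell import cams
from h import *
np.set_printoptions(precision=4,suppress=True)
S=cams.get_calibration("scene")
q=lambda p:(p[0]/4+260,p[1]/4+170)
d=np.array([-.1427,-.9898,0])
r=plane(S,[q((455,97)),q((372,296))],.102);l=plane(S,[q((243,257)),q((350,40))],.098)
print(r,l,r.mean(0)@d-l.mean(0)@d)
W=cams.get_calibration("wrist")
r=plane(W,[(482,136),(434,316)],.102);l=plane(W,[(371,104)],.098)
print(r,l,r.mean(0)@d,l@d,l.mean(0)@d-r.mean(0)@d)
```

```text
[[0.5051 0.1637 0.102 ]
 [0.6323 0.1452 0.102 ]] [[0.6294 0.0839 0.098 ]
 [0.4825 0.1063 0.098 ]] -0.060605800629292356
[[0.5045 0.1628 0.102 ]
 [0.6341 0.1453 0.102 ]] [[0.4792 0.0993 0.098 ]] -0.23370928441451305 [-0.1666] 0.06707968978093104
```

Run:
```python
import cv2
cv2.imwrite("pics/hw.png",cv2.resize(cv2.imread("pics/h_wrist.png")[90:150,330:430],None,fx=8,fy=8,interpolation=2))
```

```text
(no output)
```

View pics/hw.png

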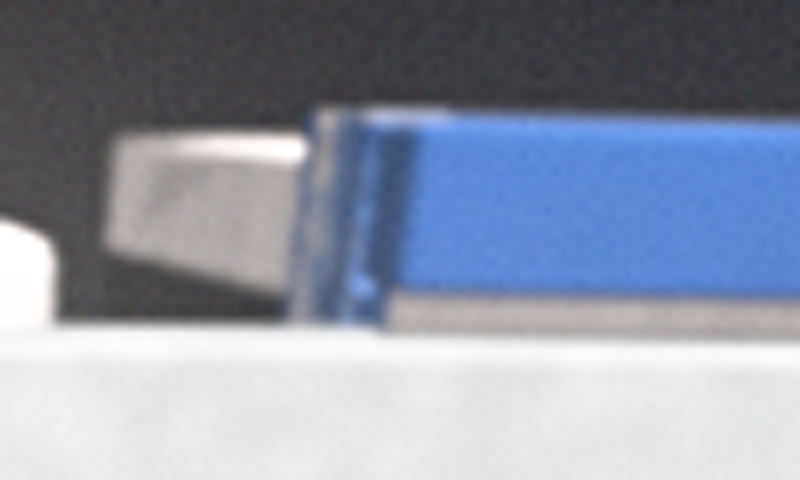

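>>> send_rows(series="0 0 0 -3 0 0 0;0 0 0 -8 0 0 0;0 0 0 -14 0 0 0;0 0 0 -20 0 0 0;0 0 0 -26 0 0 0;0 0 0 -32 0 0 0;0 0 0 -38 0 0 0;0 0 0 -44 0 0 0;0 0 0 -50 0 0 0;0 0 0 -55 0 0 0;0 0 0 -58 0 0 0;0 0 0 -59.5 0 0 0;0 0 0 -59.5 0 0 0;0 0 0 -59.5 0 0 0;0 0 0 -59.5 0 0 0;0 0 0 -59.5 0 0 0")

```text
clock: 11.55
position: [0.5414, -0.0337, 0.1198]
tool_rot: [-1.571, 0.001, 1.428]
force: [-0.7, -4.0, 2.5]
grip_width: 0.0178
```

Run:
```python
from workcell import monitor, cams
from h import *
np.set_printoptions(precision=4,suppress=True)
s=monitor.observe();print(s["clock"],s["position"],s["tool_rot"],s["force"],s["moment"],s["grip_width"])
for n in("scene","side","wrist"): cv2.imwrite(f"pics/i_{n}.png",cams.grab_frame(n)[:,:,::-1])
cv2.imwrite("pics/is.png",cv2.resize(cv2.imread("pics/i_scene.png")[170:320,240:440],None,fx=4,fy=4,interpolation=2))
cv2.imwrite("pics/id.png",cv2.resize(cv2.imread("pics/i_side.png")[90:240,150:350],None,fx=4,fy=4,interpolation=2))
```

```text
11.55 [ 0.5414 -0.0337  0.1198] [-1.5706  0.0007  1.4277] [-0.6975 -4.0216  2.4511] [-0.5352  0.1018 -0.0503] 0.017845643573188665
```

View pics/is.png

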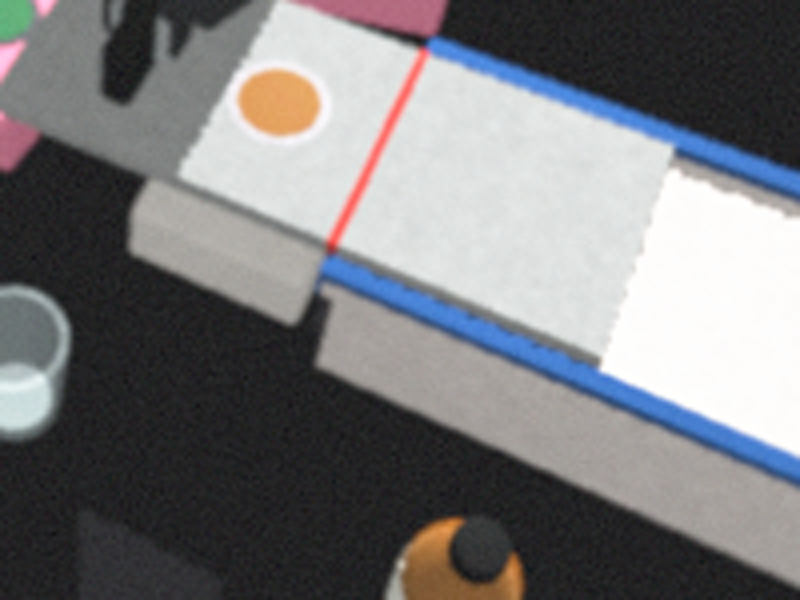

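View pics/id.png

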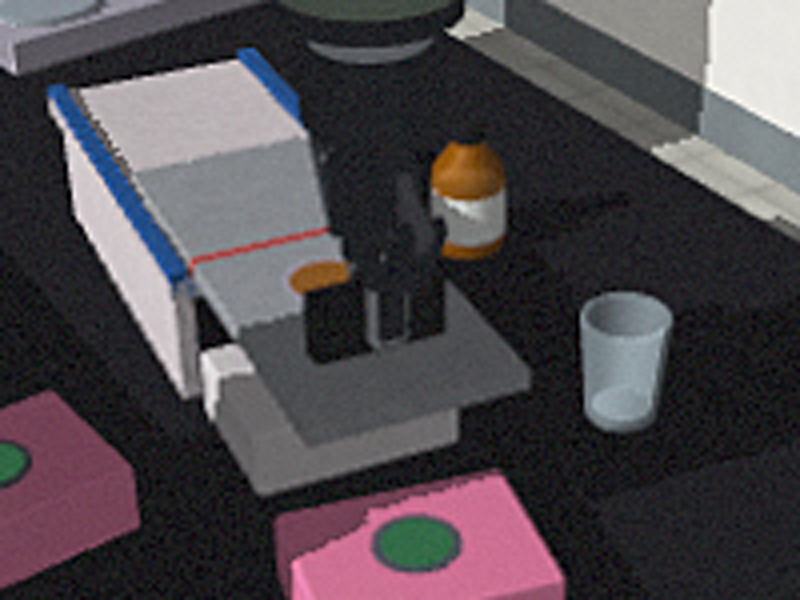

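View pics/i_wrist.png

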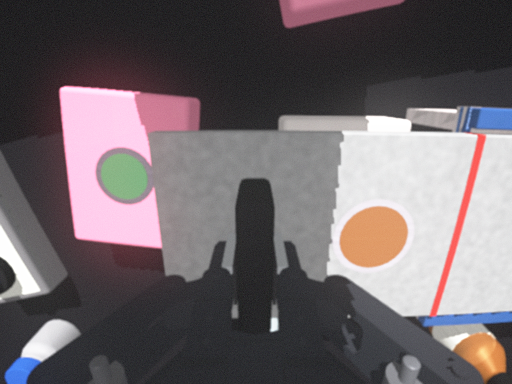

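Run:
```python
from workcell import cams
from h import *
np.set_printoptions(precision=4,suppress=True)
S=cams.get_calibration("scene");D=cams.get_calibration("side")
d=np.array([-.1427,-.9898,0])
q=lambda p:(p[0]/4+240,p[1]/4+170)
r=plane(S,[q((426,52)),q((333,246))],.102);l=plane(S,[q((323,262)),q((430,40))],.098)
print("scene",r,l,"mark-edge",(r.mean(0)-l.mean(0))@d)
v=r[1]-r[0];print("board yaw dev",np.arctan2(v[1],v[0])-(1.4277-np.pi/2))
q=lambda p:(p[0]/4+150,p[1]/4+90)
r=plane(D,[q((192,264)),q((328,232))],.102);l=plane(D,[q((166,280)),q((188,276))],.098)
lz=plane(D,[q((178,284)),],.094)
print("side",r,l,lz,r@d,l@d)
# rack bottom-of-lip front corner, rack top z .09
```

```text
scene [[0.4944 0.1058 0.102 ]
 [0.6244 0.087  0.102 ]] [[0.632  0.0845 0.098 ]
 [0.4825 0.1063 0.098 ]] mark-edge -0.001297962563462523
board yaw dev -0.00046175083500388237
side [[0.4953 0.1031 0.102 ]
 [0.5823 0.0911 0.102 ]] [[0.4767 0.1013 0.098 ]
 [0.4897 0.0981 0.098 ]] [[0.4833 0.0993 0.094 ]] [-0.1727 -0.1733] [-0.1683 -0.1669]
```

Run:
```python
import cv2,numpy as np
a=cv2.resize(cv2.imread("pics/i_wrist.png")[95:145,432:512],None,fx=10,fy=6,interpolation=2)
b=cv2.resize(cv2.imread("pics/i_side.png")[140:170,170:250],None,fx=10,fy=10,interpolation=2)
cv2.imwrite("pics/z.png",np.vstack([a,b]))
```

View pics/z.png

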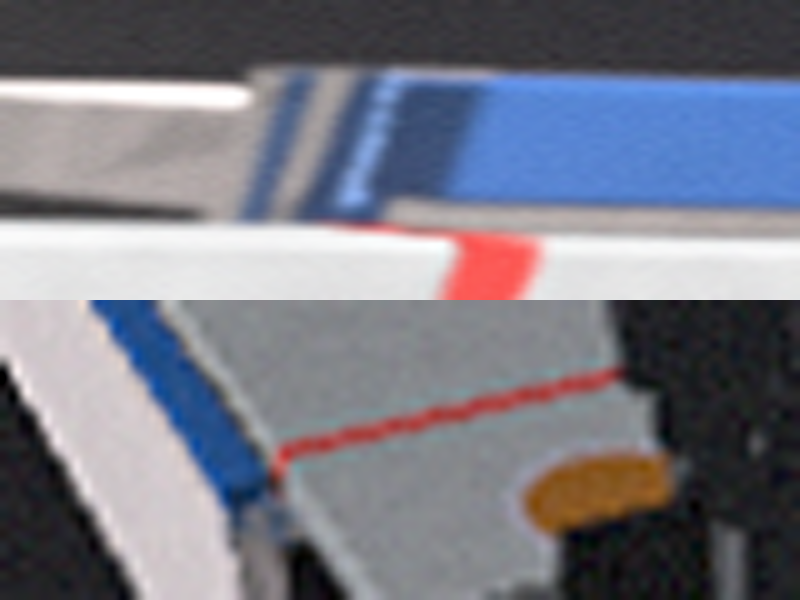

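Run:
```python
from workcell import cams
from h import *
np.set_printoptions(precision=4,suppress=True)
W=cams.get_calibration("wrist");D=cams.get_calibration("side");d=np.array([-.1427,-.9898,0])
print("W edge z90",plane(W,[(470.5,129)],.09)@d,"lip top",plane(W,[(469.5,107.5),(466,107.5)],.098)@d,"red",plane(W,[(482,135),(434,316)],.102)@d)
print("D lip",plane(D,[(192.8,160.2),(197.3,158.3)],.098),plane(D,[(192.8,160.2),(197.3,158.3)],.098)@d,"red",plane(D,[(198.5,155.3),(231,147.7)],.102)@d)
```

```text
W edge z90 [-0.1763] lip top [-0.1662 -0.1641] red [-0.1745 -0.176 ]
D lip [[0.4789 0.0987 0.098 ]
 [0.4918 0.1006 0.098 ]] [-0.166  -0.1698] red [-0.1754 -0.1757]
```

Run:
```python
from workcell import cams
from h import *
np.set_printoptions(precision=4,suppress=True)
S=cams.get_calibration("scene");D=cams.get_calibration("side");W=cams.get_calibration("wrist");d=np.array([-.1427,-.9898,0])
for a,b in [((347.5,180),(192.8,160.2)),((347.5,180),(197.3,158.3)),((346.5,183),(197.3,158.3))]:
    x,e=tri([S,D],[a,b]);print("lip",x,x@d,e[0])
x,e=tri([S,D],[(346.5,183),(198.5,155.3)]);print("red end",x,x@d,e)
A=cv2.resize(cv2.imread("pics/i_scene.png")[170:200,330:370],None,fx=16,fy=16,interpolation=0)
B=cv2.resize(cv2.imread("pics/scene0.png")[170:200,330:370],None,fx=16,fy=16,interpolation=0)
A2=cv2.resize(cv2.imread("pics/i_scene.png")[220:250,305:345],None,fx=10,fy=10,interpolation=0)
B2=cv2.resize(cv2.imread("pics/scene0.png")[220:250,305:345],None,fx=10,fy=10,interpolation=0)
A=cv2.resize(A,(400,300),interpolation=0);B=cv2.resize(B,(400,300),interpolation=0)
cv2.imwrite("pics/zz.png",np.vstack([np.hstack([A,A2]),np.hstack([B,B2])]))
```

```text
lip [0.4809 0.1057 0.0946] -0.17319210705815433 0.001159185998598272
lip [0.4891 0.1035 0.1003] -0.17222322785199762 0.00453422177775011
lip [0.4921 0.1048 0.0969] -0.17395867604677945 0.001779724100066231
red end [0.4966 0.1051 0.1032] -0.17486543341226643 [np.float64(0.0011461379726505159), np.float64(0.0011461379726505328)]
```

View pics/zz.png

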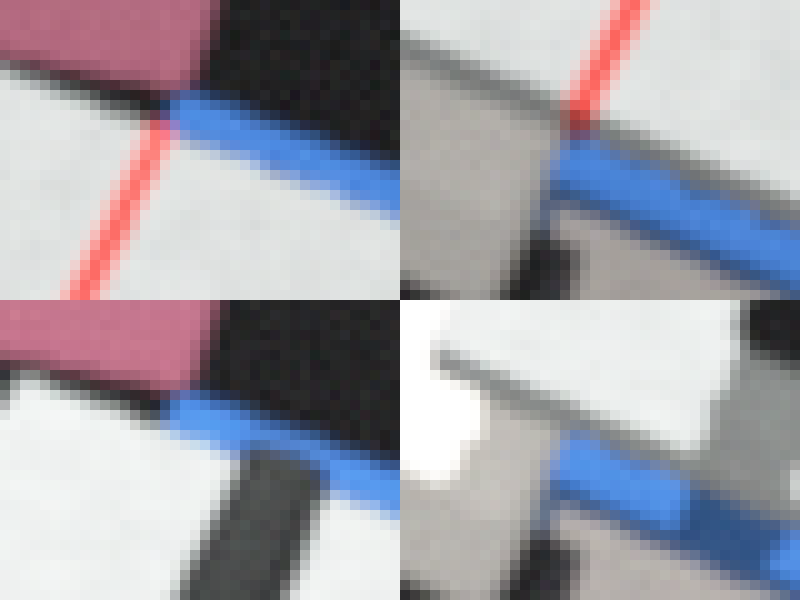

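Run:
```python
from workcell import cams
from h import *
np.set_printoptions(precision=4,suppress=True)
S=cams.get_calibration("scene");d=np.array([-.1427,-.9898,0])
print(plane(S,[(348.6,179.3),(346.6,182.8),(321.5,234.2),(320,239)],.098)@d, plane(S,[(345.8,182.3),(323,232.0)],.102)@d)
```

```text
[-0.1755 -0.1749 -0.174  -0.1754] [-0.1733 -0.1752]
```

The scene view puts the mark between -1.3 and +0.6 mm of the edge. The coarser side and wrist readings lean inward. I'll nudge the board 1 mm out and settle.

>>> send_rows(series="0 0 0 -1 0 0 0;0 0 0 -1 0 0 0;0 0 0 -1 0 0 0;0 0 0 -1 0 0 0;0 0 0 -1 0 0 0;0 0 0 -1 0 0 0")

```text
clock: 12.2
position: [0.5414, -0.034, 0.1198]
tool_rot: [-1.571, -0.0, 1.428]
force: [-0.0, 2.0, -0.2]
grip_width: 0.0176
```

Run:
```python
from workcell import monitor, cams
from h import *
np.set_printoptions(precision=4,suppress=True)
s=monitor.observe();print(s["clock"],s["position"],s["tool_rot"],s["force"],s["grip_width"],abs(s["qd"]).max())
S=cams.get_calibration("scene");D=cams.get_calibration("side")
a=cams.grab_frame("scene");b=cams.grab_frame("side")
for n,p in (("scene",a),("side",b)):
    cv2.imwrite(f"pics/j_{n}.png",p[:,:,::-1])
    for k in("red","blue","amber","yellow","green"): print(n,k,[x[0].tolist() for x in blobs(p,*COL[k])[0]])
# red line pixel ends
m=blobs(a,*COL["red"])[1];ys,xs=np.nonzero(m);k=(xs>310)&(xs<360);
c=np.c_[xs[k],ys[k]];P=plane(S,[c.mean(0)],.102);print(P,P@np.array([-.1427,-.9898,0]))
```

```text
12.2 [ 0.5414 -0.034   0.1198] [-1.5708 -0.0003  1.4282] [-0.0031  1.9978 -0.1747] 0.017601507722049013 0.003081203246344206
scene red [[331.2, 212.4]]
scene blue [[10.8, 22.7], [42.1, 6.5], [508.0, 5.5], [158.2, 178.1], [432.1, 212.7], [128.9, 216.5], [404.5, 272.3]]
scene amber [[355.1, 315.9]]
scene yellow [[166.3, 161.9]]
scene green [[173.2, 147.1]]
side red []
side blue [[120.7, 33.9], [217.5, 109.8], [179.2, 135.7], [382.4, 228.5], [336.8, 256.5]]
side amber [[112.6, 59.9], [95.5, 64.2], [78.2, 68.1], [13.7, 102.9], [266.2, 132.5], [266.6, 152.5], [229.4, 158.9]]
side yellow [[318.4, 268.8]]
side green [[147.1, 205.6], [253.7, 225.1], [299.1, 282.1]]
[[0.5688 0.0929 0.102 ]] [-0.1731]
```

View pics/j_side.png

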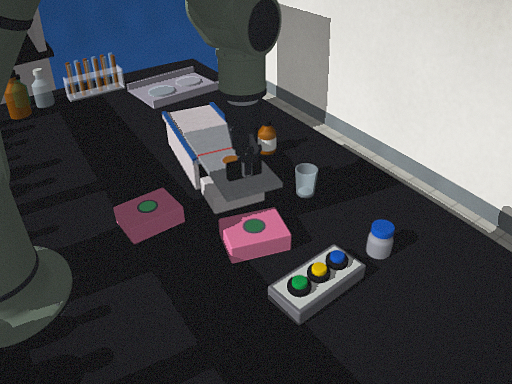

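View pics/j_scene.png

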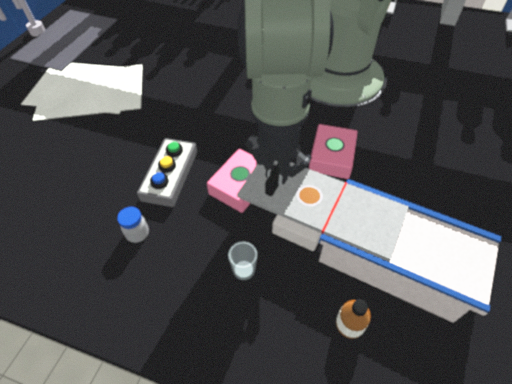

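The red line lies across the rack's outer edge, at scene (331,212). The keys are back up, and the bottle, beaker and jar are where they started. I'm handing it in.

Run:
```python
from workcell import bot,monitor
print(bot.job_done()); s=monitor.observe();print(s["clock"],s["position"],s["grip_width"],s["force"])
```

```text
the job is handed in; nothing more can be done
None
the job is handed in; nothing more can be done
```

I pressed the blue, yellow and green keys fully down one at a time. I then gripped the board's black fin at 40 N, slid the board out about 160 mm, and handed the job in at about 12.3 s while still holding it. The hand-in gave no verdict.

- **Red line:** the last scene-camera check put it 1 to 2 mm outward of the rack's edge, within the 8 mm limit. The side and wrist views disagreed: readings before the last 1 mm nudge ran from about 9 mm inward to 1 mm outward. I trusted the scene view because its measured rack length came to 299 mm against the true 300.
- **Board:** its yaw was within 0.001 rad of the gripper's, which was lined up with the rack, measured just before the nudge. I did not measure its level directly, but the gripper stayed at 0.120 m throughout the slide and tilted by no more than about 0.001 rad. The arm was almost still (joint speeds up to 0.003 rad/s) and the fingers held at 17.6 mm on the 18 mm fin.
- **Keys, bottle, beaker and jar:** the pictures showed each key flush when pressed, and up again afterwards. The jar and bottle were within about 1 pixel of their starting image positions, and the beaker looked unmoved by eye.

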